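# Test-run of a pantry lazy Susan

## Task

Test-run the newly fitted lazy Susan: push its upright post to set the tray turning, let go so that it coasts on its own at about one turn in six seconds (never faster than one turn in three), then follow the tallest jar round with the gripper held just above its lid, as if watching it with the wrist camera: for five seconds without a break stay centred over the lid, the fingertips a few centimetres clear of it, while nothing touches the tray and it is still plainly turning. Never touch the jars and the can or upset them, leave the other groceries alone, and finish once the tray has come to rest with all three still standing on it.

Things in the scene. Friction and masses are not known exactly. Their poses are not given: they have to be found in the camera images.
- susan: lazy Susan: black round foot fixed to the shelf top. Origin on the shelf top, on the vertical turning axis of the tray. The round wooden tray on it is 340 mm across; its upper face, on which the goods stand, is 34 mm above the origin, its rim rises to 48 mm and is 6 mm thick
- tray (a joint): turning angle of the tray (rad), 0 at the start, growing anticlockwise seen from above; turns without end. Low-friction bearing: tray (1.5 kg) and goods have an inertia of about 0.036 kg m2, friction about 0.0021 N m plus 0.0006 N m s/rad: it loses about 0.06 to 0.075 rad/s each second and from one turn in six seconds runs out in roughly 13 to 20 s
- post_top (a point): top of the upright steel post with which the tray is turned by hand: fixed to the tray, 130 mm from the turning axis, a plain round bar of 30 mm diameter that ends 114 mm above the shelf top; this point is the centre of its top
- tall_jar: the tallest thing on the tray: glass jar with a steel lid, 76 mm in diameter, 150 mm high, about 0.5 kg, standing loose on the tray about 105 mm from its axis. Origin: centre of its underside
- lid_top (a point): centre of the top of the tall jar's lid (184 mm above the shelf top)
- low_jar: low glass jar, 68 mm in diameter, 75 mm high, about 0.25 kg, loose on the tray about 105 mm from its axis. Origin: centre of its underside
- can: tin can, 72 mm in diameter, 90 mm high, about 0.35 kg, loose on the tray about 105 mm from its axis. Of the three goods one stands across the axis from the post, the others about 100 degrees from it on either side. Origin: centre of its underside
- oil: green oil bottle, 68 mm in diameter, 210 mm high, beside the lazy Susan; not part of the job. Origin: centre of its underside
- carton: cardboard food carton, 70 x 160 x 190 mm, beside the lazy Susan; not part of the job. Origin: centre of its underside
Not all that is in view belongs to the job. Leave any yellow look-alike of the low_jar alone.

How it is judged:
On the way, in this order (a step that is already met when the one before it is completed fails the run):
1. the tray coasts on its own at more than 0.5 rad/s, not touched by the robot ((velocity of joint tray above 0.5 rad/s or velocity of joint tray below -0.5 rad/s) and contact force between each of the arm, the fingers and tray below 0.3 N), for 0.2 s.
2. for 5 s without a break the TCP stays within 30 mm (sideways) of the centre of the tall jar's lid and 28 to 100 mm above it, while the tray coasts untouched at more than 0.3 rad/s ((velocity of joint tray above 0.3 rad/s or velocity of joint tray below -0.3 rad/s) and contact force between each of the arm, the fingers and tray below 0.3 N and horizontal distance between the grasp point and lid_top below 0.03 m and z of the grasp point in the frame of lid_top between 0.028 and 0.1 m), for 5 s.
At the end, for the whole second after the job is handed in: the tray is at rest (under 0.04 rad/s), the tall jar, low jar and can stand upright (within 0.1 rad) on the tray's upper face within 140 mm of its axis, the oil bottle and the carton are within 30 mm of where they were (velocity of joint tray between -0.04 and 0.04 rad/s and z of tall_jar in the frame of susan between 0.028 and 0.042 m and horizontal distance between each of tall_jar, low_jar, can and susan below 0.14 m and angle between each of tall_jar, low_jar, can's own z axis and vertical below 0.1 rad and z of low_jar in the frame of susan between 0.028 and 0.042 m and z of can in the frame of susan between 0.028 and 0.042 m and distance of each of oil, carton from where it was at the start of the episode below 0.03 m); the robot touches nothing.
It fails at once if the tray turns faster than 2.1 rad/s (one turn in three seconds) (velocity of joint tray above 2.1 rad/s or velocity of joint tray below -2.1 rad/s).
It fails at once if the robot touches the tall jar, the low jar or the can with more than 1 N (contact force between any of the arm, the fingers and tall_jar above 1 N or contact force between any of the arm, the fingers and low_jar above 1 N or contact force between any of the arm, the fingers and can above 1 N).
It fails at once if the tall jar, the low jar or the can tips over by more than 0.3 rad (angle between any of tall_jar, low_jar, can's own z axis and vertical above 0.3 rad).
It fails at once if the oil bottle or the carton is pushed away by more than 30 mm (distance of any of oil, carton from where it was at the start of the episode above 0.03 m).
It also fails if it takes over 70 s, if anything falls off the work surface, if the arm or the gripper's body presses on something with over 40 N, if the wrist force passes 120 N, or if a joint passes its speed limit or range.

## Robot

A 6-joint arm with a two-finger parallel gripper is mounted at the origin on the work surface. World frame = base frame: x ahead of the robot, y to its left, z up, the work surface at z = 0. Lengths are in m, angles in rad, forces in N, time in s.
With the tool pointing down it reaches from about 0.425 to 0.95 m from the base axis. Payload 3.5 kg.
Tool frame: the origin (TCP) lies between the finger pads, 19 mm behind the fingertips; this is the grasp point; z points along the fingers, y is the direction in which the jaws open and shut (so a half turn about z gives the same grasp; the last joint's range is limited). The gripper opens to 85 mm and grips with 20 to 120 N. Pads are 22 mm wide; open, the fingers measure 114 mm over their backs; the gripper's body (76 mm by 85 mm) begins 54 mm behind the grasp point. The pads swing forward as they close: fully open they stand 13 mm farther back than shut.
Start: joints at [-1.466, 0.286, 1.577, -0, 1.279, -0.15], TCP at [0.17, -0.653, 0.25] pointing down, gripper open.
Joint ranges: [-2.77, 2.77], [-0.9, 2.22], [0.21, 2.48], [-1.53, 4.67], [0.24, 2.81], [-2.84, 2.84]. Speed limits (rad/s): [2.79, 2.79, 3.14, 3.14, 3.14, 3.14].

## Interface

Orientations are given as a unit quaternion [x, y, z, w].
In Python, from plant import ctrl gives the robot as it stands.
- The arm moves only by the tool servo_tool, never from a script. Its argument "increments" is a list of rows, each a list of 5 numbers: the opening, from 0 (shut) to 1 (fully open), then the shift along the world's x, y, z in units of 40 mm (1.0 is 40 mm), then the turn about the world's z in units of 5 degrees (1.0 is 5 degrees). A call has exactly 10 rows; each row is the pose to reach, as a shift and turn from the pose measured when the call began; what a row does not reach only later rows make up. A row lasts 1/12 s, in which the tool goes at most 41.7 mm and 7.16 degrees, less where a joint would pass 70% of its speed; a pose out of reach is approached as far as the arm can. A call with a gripper value outside its range is refused whole. The fingers move at their own pace and stop on an object; "grip_force" is the grip in N (left out, the last holds). Time passes only in rows, so rows that repeat a pose let the fingers close, or fill a call up. It gives the time, the measured TCP pose, the force and the opening at its end, in the units of the state.
- ctrl.get_state(): the state, without advancing time (a new reading comes with each control period).
- ctrl.read_camera(name): name is "scene" or "top" or "wrist"; returns a dict with "frame" (384x512x3 uint8, red, green, blue), "K" (3x3 intrinsics, pixels), "distortion" ([k1, k2, p1, p2, k3] as OpenCV has them; the pictures are not rectified), "extrinsics" (4x4, takes a point from camera to world coordinates). Camera axes: x right, y down, z forward; pixel columns grow to the right and rows downward; lengths in m; the calibration is good to about 2 mm. A picture is of the moment at which its call begins. There is no depth.
- ctrl.sign_off(): hands the job in, once; it reports no verdict.
Trained networks look in a picture, given as the dict that the camera call returned (one of the last four; its "shot" number tells which), for a name from the list of things; names that differ only in an ending like _2 or _b are one class to them, and where a whole thing is asked for, a point or a joint stands for the part that bears it (a point fixed in the world has none). Each returns a list of dicts, best first, with "conf" (0 to 1); they miss things now and then, are a little off and sometimes report something else, mostly with a low value. They report only what shows in the picture. A call takes as long as a camera call. They do not tell look-alikes from the thing itself.
- ctrl.masks_of(picture, query): "region" (384x512 bool, what is visible of it) and "extent" ([left, top, right, bottom] in pixels, round what is visible of it).
- ctrl.landmark_of(picture, query): "centre" ([row, column] in pixels: a listed point, or the origin of a listed thing).
The state is a dict: "time": time; "qpos": joint angles; "dq": joint speeds; "joint_efforts": joint torques, N m; "eef_pos": TCP position; "tcp_rot": TCP orientation; "contact_force": force on the tool from outside, world axes, zero at the start; "wrist_torque": the same for the moment, N m; "opening": opening from 0.0 (shut) to 1.0 (fully open).
Only numpy, scipy, OpenCV 4.12 (cv2) and the standard library are available. Lean on these libraries where they do the work, as an engineer would, in place of code of your own. Each camera call takes 0.05 s, during which the arm holds its last target. There are 200 camera calls.

## Working session

There is one attempt and no reset: what is moved stays moved. The work goes in short steps, Python scripts to look and compute and a tool call to move; the robot and the scene stay as the last step left them, time stands still between calls to the robot, and variables do not carry over. Pictures are saved under pics/ and viewed, about 8 in all and at most 12, crops included, and the job is handed in when it is done.

Besides the shell and the picture viewer there is one more tool, called after "Emit:" by a JSON object that holds its "op" and its "data". servo_tool: Moves the arm, as the interface text tells. Its arguments: {"type":"object","properties":{"increments":{"type":"array"},"grip_force":{"type":"number"}},"required":["increments"]}

```bash
mkdir -p pics; ls
cat > h.py <<'E'
import numpy as np, cv2
from plant import ctrl
def ray(p,px):  # px=(col,row)
    u=cv2.undistortPoints(np.array([[px]],float),np.array(p["K"]),np.array(p["distortion"])).ravel()
    E=np.array(p["extrinsics"]); return E[:3,3],E[:3,:3]@np.array([u[0],u[1],1])
def atz(p,px,z):
    o,d=ray(p,px); return o+d*(z-o[2])/d[2]
def save(p,n): cv2.imwrite(f"pics/{n}.png",p["frame"][:,:,::-1])
def lm(p,q,z):
    return [(round(r["conf"],2),np.round(r["centre"],1).tolist(),np.round(atz(p,(r["centre"][1],r["centre"][0]),z),4).tolist()) for r in ctrl.landmark_of(p,q)[:3]]
E
python3 - <<'E'
from h import *
T={"susan":0,"post_top":.114,"lid_top":.184,"tall_jar":.034,"low_jar":.034,"can":.034,"oil":0,"carton":0}
ps={}
for c in ("top","scene"):
    p=ps[c]=ctrl.read_camera(c); print(c,np.round(p["extrinsics"][:3,3],3))
    for q,z in T.items(): print(q,lm(p,q,z))
cv2.imwrite("pics/a.png",np.vstack([ps["top"]["frame"],ps["scene"]["frame"]])[:,:,::-1][:, :])
im=cv2.resize(np.hstack([ps["top"]["frame"],ps["scene"]["frame"]]),(800,300))
save(ps["top"],"top0");save(ps["scene"],"scene0")
s=ctrl.get_state();print(s)
E
```

```text
pics
top [0.387 0.019 1.421]
susan [(0.75, [171.0, 225.7], [0.571, 0.0811, 0.0])]
post_top [(0.9, [126.6, 244.6], [0.6913, 0.0161, 0.114]), (0.21, [185.2, 252.0], [0.5114, -0.0022, 0.114])]
lid_top [(0.73, [180.0, 257.9], [0.5193, -0.0183, 0.184])]
tall_jar [(0.81, [184.5, 254.1], [0.5211, -0.0103, 0.034])]
low_jar [(0.85, [263.0, 167.3], [0.2797, 0.2682, 0.034]), (0.68, [246.0, 135.2], [0.3351, 0.3685, 0.034]), (0.67, [201.1, 215.3], [0.4708, 0.1145, 0.034])]
can [(0.7, [184.6, 257.1], [0.5206, -0.0198, 0.034])]
oil [(0.76, [157.8, 376.6], [0.6044, -0.4198, 0.0])]
carton [(0.77, [143.4, 117.8], [0.6701, 0.4339, 0.0])]
scene [1.131 0.204 1.034]
susan [(0.97, [233.3, 272.1], [0.5629, 0.0651, 0.0])]
post_top [(0.93, [246.7, 244.3], [0.6901, 0.0166, 0.114]), (0.25, [213.0, 251.2], [0.5763, 0.0009, 0.114])]
lid_top [(0.81, [184.5, 252.3], [0.5224, -0.0109, 0.184])]
tall_jar [(0.56, [212.5, 252.8], [0.5246, -0.0123, 0.034])]
low_jar [(0.93, [198.9, 376.5], [0.3531, 0.3735, 0.034]), (0.77, [181.6, 346.8], [0.3083, 0.2647, 0.034]), (0.68, [234.3, 373.2], [0.4944, 0.3782, 0.034])]
can [(0.62
[... 199 characters left out ...]
'time': 0.9, 'qpos': array([-1.46599971e+00,  2.86280951e-01,  1.57668929e+00,  2.31629993e-05,
        1.27860510e+00, -1.50012760e-01]), 'dq': array([ 3.97426719e-04, -6.13886429e-05,  3.18533656e-04,  3.70228476e-04,
        7.81646297e-04, -7.48519722e-04]), 'joint_efforts': array([ 1.54369684e-05, -4.05963707e+01, -2.92944109e+01, -1.39050794e-04,
        5.00077713e-04, -5.52168359e-06]), 'eef_pos': array([ 0.17016539, -0.65318848,  0.25004339]), 'tcp_rot': array([9.91895419e-01, 1.27056989e-01, 1.08921208e-05, 8.90506471e-06]), 'contact_force': array([-0.91895891, -0.40530098,  0.17864753]), 'wrist_torque': array([-0.02696729,  0.00571195,  0.04822906]), 'opening': 0.9980678183432034}
```

View pics/top0.png

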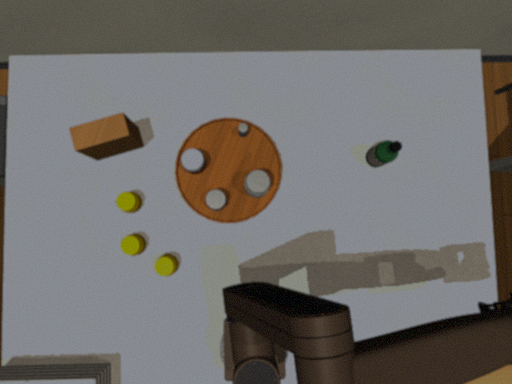

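View pics/scene0.png

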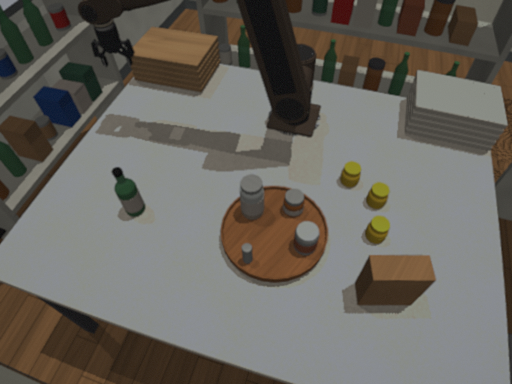

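The top view shows the tray at about (229,170), the post at (243,128) and the tall jar at (258,182). The two other goods are at (192,160) and (216,198). The three yellow look-alikes at (128,202), (133,244) and (166,265) are off the tray, and the oil is at (382,152). Next I'll refine the axis and check the tall jar in a crop.

Run:
```python
from h import *
from scipy.optimize import least_squares
P={c:ctrl.read_camera(c) for c in("top","scene")}
for c,p in P.items():
    r=ctrl.masks_of(p,"tray")
    for m in r[:2]:
        g=m["region"].astype(np.uint8); cs=max(cv2.findContours(g,0,2)[0],key=cv2.contourArea)
        h=cv2.convexHull(cs)[:,0].astype(float)
        w=np.array([atz(p,t,.048)[:2] for t in h])
        f=least_squares(lambda v:np.hypot(*(w-v[:2]).T)-.17,[.57,.07],loss="soft_l1",f_scale=.003)
        print(c,m["conf"],m["extent"],f.x,np.abs(f.fun).mean())
p=P["top"]
print("blob checks")
for n,px,z in(("post",(243.5,127),.114),("tall",(258,181),.184),("a",(192,160),.12),("b",(216,198),.11)): print(n,atz(p,px,z))
cv2.imwrite("pics/crop.png",np.hstack([cv2.resize(P["top"]["frame"][100:240,160:300],(400,400),interpolation=2),cv2.resize(P["scene"]["frame"][160:290,210:340],(400,400),interpolation=2)])[:,:,::-1])
```

```text
top 0.76 [173.9, 115.9, 283.7, 224.5] [0.57021486 0.07280697] 0.0016642138085748682
top 0.42 [243.7, 166.8, 268.3, 199.4] [0.5599514  0.15295167] 0.025972465209130796
scene 0.89 [223.1, 187.8, 326.8, 283.5] [0.57563579 0.07441038] 0.0018947637656784389
blob checks
post [0.69015743 0.019477   0.114     ]
tall [ 0.51641652 -0.01850028  0.184     ]
a [0.59096028 0.17645451 0.12      ]
b [0.475525   0.10697111 0.11      ]
```

View pics/crop.png

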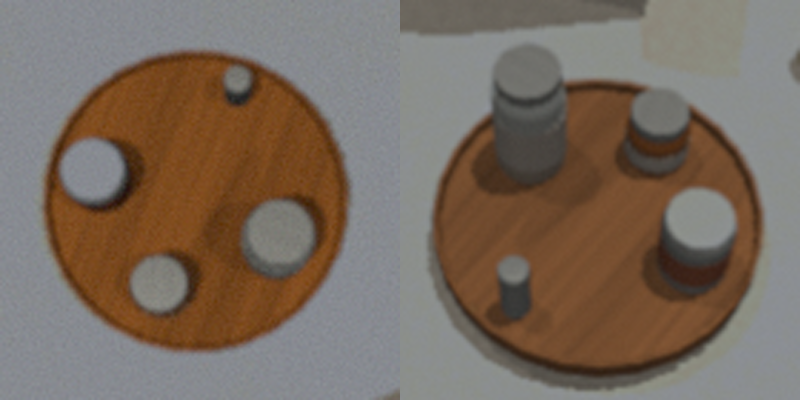

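Emit:
{"op": "servo_tool", "data": {"increments": [[0, 0.5, 0.5, 0, -0.5], [0, 1.2, 1.0, 0, -1], [0, 2, 1.5, 0.2, -2], [0, 3, 2, 0.5, -3], [0, 4, 2.5, 0.7, -4], [0, 5, 3.2, 0.7, -4], [0, 6, 4, 0.7, -4], [0, 7, 5, 0.7, -4], [0, 8, 6, 0.7, -4], [0, 9, 6.5, 0.7, -4]]}}

```text
time: 1.93
eef_pos: [0.4857, -0.4246, 0.2783]
tcp_rot: [0.999, -0.047, -0.0, 0.0]
contact_force: [0.5, -0.6, -0.8]
opening: -0.0
```

The crop confirms it: the tall jar is at the lower right in the top view and the post is small, at the top. I take the axis as (.573,.0735). That puts the post at r=130 mm, angle -25°, and the tall jar at r=103 mm, angle -121.5°, which matches the description. I'll approach the clockwise side of the post and stay high on the way.

Emit:
{"op": "servo_tool", "data": {"increments": [[0, 0.4, 0.7, 0, 0], [0, 0.8, 1.6, 0, 0], [0, 1.2, 2.5, 0, 0], [0, 1.6, 3.4, 0, 0], [0, 2.0, 4.3, 0, 0], [0, 2.4, 5.2, 0, 0], [0, 2.8, 6.0, 0, 0], [0, 3.2, 6.8, 0, 0], [0, 3.5, 7.4, 0, 0], [0, 3.7, 7.8, 0, 0]]}}

```text
time: 2.77
eef_pos: [0.6346, -0.1096, 0.2784]
tcp_rot: [0.999, -0.046, 0.0, -0.0]
contact_force: [-0.2, -0.6, 0.8]
opening: 0.004
```

Emit:
{"op": "servo_tool", "data": {"increments": [[0, 0.3, 0.3, 0, 0], [0, 0.5, 0.8, 0, 0], [0, 0.7, 1.3, 0, 0], [0, 0.8, 1.7, 0, 0], [0, 0.9, 2.0, -0.3, 0], [0, 0.95, 2.2, -0.8, 0], [0, 0.95, 2.2, -1.4, 0], [0, 0.95, 2.2, -1.9, 0], [0, 0.95, 2.2, -2.1, 0], [0, 0.95, 2.2, -2.1, 0]]}}

```text
time: 3.6
eef_pos: [0.6707, -0.0214, 0.1903]
tcp_rot: [0.999, -0.046, -0.003, -0.001]
contact_force: [-0.5, -0.1, -0.9]
opening: 0.0
```

Run:
```python
from h import *
P={c:ctrl.read_camera(c) for c in("scene","wrist","top")}
for c,p in P.items(): print(c,lm(p,"post_top",.114),lm(p,"lid_top",.184))
s=ctrl.get_state();print(s["eef_pos"],s["contact_force"],s["time"])
cv2.imwrite("pics/w1.png",np.hstack([cv2.resize(P["scene"]["frame"],(400,300)),cv2.resize(P["wrist"]["frame"],(400,300))])[:,:,::-1])
```

```text
scene [(0.85, [246.5, 245.5], [0.6885, 0.0197, 0.114])] [(0.83, [184.3, 249.0], [0.5245, -0.0205, 0.184]), (0.68, [208.9, 298.6], [0.5674, 0.14, 0.184])]
wrist [(0.84, [196.2, 183.0], [0.6873, 0.0221, 0.114])] []
top [(0.93, [127.5, 243.6], [0.6886, 0.0192, 0.114])] []
[ 0.67304406 -0.02173653  0.19557798] [-0.10915845 -0.13456133 -0.70347003] 4.05
```

View pics/w1.png

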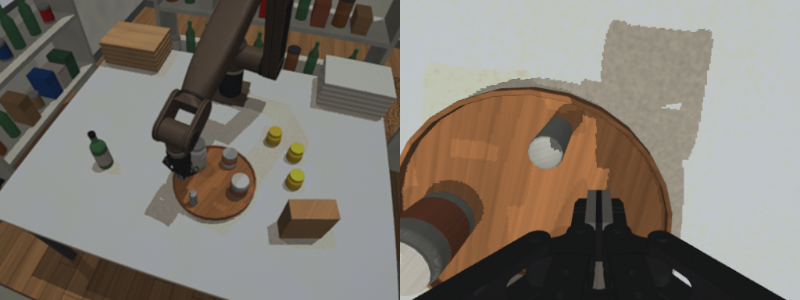

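The wrist view shows the post clear ahead of the shut fingers, about 15 mm away, with nothing else near. I'll descend.

Emit:
{"op": "servo_tool", "data": {"increments": [[0, 0, 0, -0.4, 0], [0, 0, 0, -0.8, 0], [0, 0, 0, -1.2, 0], [0, 0, 0, -1.6, 0], [0, 0, 0, -1.9, 0], [0, 0, 0, -2.05, 0], [0, 0, 0, -2.05, 0], [0, 0, 0, -2.05, 0], [0, 0, 0, -2.05, 0], [0, 0, 0, -2.05, 0]]}}

```text
time: 4.88
eef_pos: [0.6739, -0.0219, 0.1151]
tcp_rot: [0.999, -0.046, 0.002, 0.0]
contact_force: [-0.4, -0.1, 0.4]
opening: -0.0
```

Emit:
{"op": "servo_tool", "data": {"increments": [[0, 0.1, 0.08, 0, 0], [0, 0.2, 0.16, 0, 0], [0, 0.29, 0.23, 0, 0], [0, 0.29, 0.26, 0, 0], [0, 0.29, 0.26, 0, 0], [0, 0.29, 0.26, 0, 0], [0, 0.29, 0.26, 0, 0], [0, 0.29, 0.26, 0, 0], [0, 0.29, 0.26, 0, 0], [0, 0.29, 0.26, 0, 0]]}}

```text
time: 5.72
eef_pos: [0.6854, -0.0116, 0.1151]
tcp_rot: [0.999, -0.046, 0.002, 0.0]
contact_force: [0.5, 0.1, -0.2]
opening: 0.001
```

Emit:
{"op": "servo_tool", "data": {"increments": [[0, 0.03, 0.06, 0, 0], [0, 0.06, 0.14, 0, 0], [0, 0.11, 0.26, 0, 0], [0, 0.16, 0.42, 0, 0], [0, 0.22, 0.63, 0, 0], [0, 0.27, 0.88, 0, 0], [0, 0.3, 1.16, 0, 0], [0, 0.3, 1.48, 0, 0], [0, 0.28, 1.79, 0, 0], [0, 0.28, 1.79, 0, 0]]}}

```text
time: 6.55
eef_pos: [0.696, 0.0634, 0.1149]
tcp_rot: [0.999, -0.045, 0.002, -0.001]
contact_force: [0.7, -0.1, 0.3]
opening: -0.001
```

Emit:
{"op": "servo_tool", "data": {"increments": [[0, 0, -0.1, 1, 0], [0, 0, -0.1, 2, 0], [0, 0, -0.1, 3, 0], [0, 0, -0.1, 3.6, 0], [0, 0, -0.1, 3.6, 0], [0, 0, -0.1, 3.6, 0], [0, 0, -0.1, 3.6, 0], [0, 0, -0.1, 3.6, 0], [0, 0, -0.1, 3.6, 0], [0, 0, -0.1, 3.6, 0]]}}

```text
time: 7.38
eef_pos: [0.6953, 0.0595, 0.2566]
tcp_rot: [0.999, -0.045, 0.0, -0.001]
contact_force: [0.7, -0.6, -0.2]
opening: -0.001
```

```bash
cat >> h.py <<'E'
import json,os
A=np.array([.573,.0735])
def shots(cams=("top","scene","wrist")):
    for c in cams:
        t=ctrl.get_state()["time"]; p=ctrl.read_camera(c)
        for q,z in (("post_top",.114),("lid_top",.184)):
            for r in lm(p,q,z)[:2]:
                d=np.array(r[2][:2])-A; print(c,round(t,3),q,r[0],"r",round(float(np.hypot(*d)),3),"ang",round(float(np.degrees(np.arctan2(d[1],d[0]))),1),r[2][:2])
        last=p
    s=ctrl.get_state(); print("t",s["time"],s["eef_pos"],s["contact_force"])
    return last
E
python3 -c "
from h import *
shots(('scene','top','wrist','scene'))"
```

```text
scene 7.383 post_top 0.75 r 0.125 ang 74.5 [0.6066, 0.1944]
scene 7.383 lid_top 0.56 r 0.102 ang -23.9 [0.6658, 0.0323]
top 7.533 post_top 0.76 r 0.122 ang 85.4 [0.5828, 0.1951]
top 7.533 lid_top 0.41 r 0.094 ang -18.4 [0.6621, 0.0439]
wrist 7.683 post_top 0.62 r 0.128 ang 98.7 [0.5537, 0.2001]
wrist 7.683 lid_top 0.61 r 0.096 ang -6.3 [0.6684, 0.063]
scene 7.833 post_top 0.58 r 0.128 ang 104.9 [0.54, 0.1972]
scene 7.833 lid_top 0.89 r 0.104 ang 6.5 [0.6766, 0.0853]
t 7.9833 [0.696039   0.05941415 0.2589597 ] [-0.39280224 -0.16969681  0.11005848]
```

```bash
cat > plan.py <<'E'
from h import *
import sys
T0,TH0,W0=map(float,sys.argv[1:4]); lead=1.0; AC=4.4
s=ctrl.get_state(); t=s["time"]; e=s["eef_pos"]
def lid(tt):
    u=tt-T0; a=np.radians(TH0+W0*u-AC/2*u*u); return A+.104*np.array([np.cos(a),np.sin(a)])
print("t",t,"err now mm",np.round(1e3*(e[:2]-lid(t)),1),"z",e[2],"w rad/s",np.radians(W0-AC*(t-T0)))
print([[0]+np.round((lid(t+(k+lead)/12)-e[:2])/.04,2).tolist()+[round((.245-e[2])/.04,1),0] for k in range(1,11)])
E
python3 plan.py 7.608 -9 67
```

```text
t 7.9833 err now mm [ 23.  -42.5] z 0.2589597017790136 w rad/s 1.140549627832168
[[0, -0.75, 1.52, np.float64(-0.3), 0], [0, -0.87, 1.73, np.float64(-0.3), 0], [0, -1.01, 1.93, np.float64(-0.3), 0], [0, -1.16, 2.11, np.float64(-0.3), 0], [0, -1.33, 2.28, np.float64(-0.3), 0], [0, -1.52, 2.43, np.float64(-0.3), 0], [0, -1.71, 2.57, np.float64(-0.3), 0], [0, -1.92, 2.68, np.float64(-0.3), 0], [0, -2.13, 2.78, np.float64(-0.3), 0], [0, -2.35, 2.85, np.float64(-0.3), 0]]
```

Emit:
{"op": "servo_tool", "data": {"increments": [[0, -0.4, 0.8, 0, 0], [0, -0.8, 1.6, -0.1, 0], [0, -1.01, 1.93, -0.2, 0], [0, -1.16, 2.11, -0.3, 0], [0, -1.33, 2.28, -0.3, 0], [0, -1.52, 2.43, -0.3, 0], [0, -1.71, 2.57, -0.3, 0], [0, -1.92, 2.68, -0.3, 0], [0, -2.13, 2.78, -0.3, 0], [0, -2.35, 2.85, -0.3, 0]]}}

```text
time: 8.82
eef_pos: [0.6015, 0.1734, 0.2472]
tcp_rot: [0.999, -0.045, 0.002, -0.001]
contact_force: [-0.1, 0.4, 0.2]
opening: 0.001
```

```bash
cat > look.py <<'E'
from h import *
for c in __import__("sys").argv[1:]:
    t=ctrl.get_state()["time"]; e=ctrl.get_state()["eef_pos"]; p=ctrl.read_camera(c)
    for r in lm(p,"lid_top",.184)[:2]:
        d=np.array(r[2][:2])-A; print(c,round(t,3),r[0],"r",round(float(np.hypot(*d)),3),"ang",round(float(np.degrees(np.arctan2(d[1],d[0]))),1),"tcp-lid mm",np.round(1e3*(e[:2]-np.array(r[2][:2]))))
E
python3 look.py wrist; python3 plan.py 7.608 -9 67
```

```text
wrist 8.817 0.81 r 0.099 ang 72.2 tcp-lid mm [-2.  6.]
t 8.9167 err now mm [ 0.8 -0.2] z 0.24720173811309468 w rad/s 1.0688696535844615
[[0, -0.47, 0.08, np.float64(-0.1), 0], [0, -0.7, 0.09, np.float64(-0.1), 0], [0, -0.93, 0.08, np.float64(-0.1), 0], [0, -1.15, 0.05, np.float64(-0.1), 0], [0, -1.37, 0.01, np.float64(-0.1), 0], [0, -1.58, -0.06, np.float64(-0.1), 0], [0, -1.79, -0.14, np.float64(-0.1), 0], [0, -1.98, -0.25, np.float64(-0.1), 0], [0, -2.17, -0.36, np.float64(-0.1), 0], [0, -2.34, -0.49, np.float64(-0.1), 0]]
```

Emit:
{"op": "servo_tool", "data": {"increments": [[0, -0.47, 0.08, 0, 0], [0, -0.72, 0.08, 0, 0], [0, -0.95, 0.07, 0, 0], [0, -1.18, 0.04, 0, 0], [0, -1.4, -0.01, 0, 0], [0, -1.62, -0.08, 0, 0], [0, -1.83, -0.17, 0, 0], [0, -2.02, -0.28, 0, 0], [0, -2.21, -0.4, 0, 0], [0, -2.38, -0.53, 0, 0]]}}

```text
time: 9.75
eef_pos: [0.5049, 0.152, 0.2472]
tcp_rot: [0.999, -0.044, 0.002, -0.001]
contact_force: [0.0, -0.1, 0.0]
opening: -0.001
```

```bash
python3 look.py wrist; python3 plan.py 7.608 -8 68
```

```text
wrist 9.75 0.57 r 0.106 ang 129.5 tcp-lid mm [-1. -3.]
t 9.85 err now mm [3.3 2.7] z 0.2471573541892938 w rad/s 1.0146506513054074
[[0, -0.37, -0.39, np.float64(-0.1), 0], [0, -0.5, -0.57, np.float64(-0.1), 0], [0, -0.6, -0.76, np.float64(-0.1), 0], [0, -0.69, -0.95, np.float64(-0.1), 0], [0, -0.77, -1.15, np.float64(-0.1), 0], [0, -0.83, -1.35, np.float64(-0.1), 0], [0, -0.87, -1.56, np.float64(-0.1), 0], [0, -0.89, -1.77, np.float64(-0.1), 0], [0, -0.9, -1.97, np.float64(-0.1), 0], [0, -0.89, -2.18, np.float64(-0.1), 0]]
```

Emit:
{"op": "servo_tool", "data": {"increments": [[0, -0.37, -0.39, 0, 0], [0, -0.5, -0.58, 0, 0], [0, -0.61, -0.78, 0, 0], [0, -0.7, -0.98, 0, 0], [0, -0.78, -1.18, 0, 0], [0, -0.84, -1.38, 0, 0], [0, -0.88, -1.59, 0, 0], [0, -0.9, -1.8, 0, 0], [0, -0.91, -2.0, 0, 0], [0, -0.9, -2.21, 0, 0]]}}

```text
time: 10.68
eef_pos: [0.4689, 0.0625, 0.2472]
tcp_rot: [0.999, -0.045, 0.002, -0.001]
contact_force: [-0.5, -1.5, -0.2]
opening: -0.0
```

```bash
python3 look.py wrist; python3 plan.py 7.608 -7 68
```

```text
t 10.7833 err now mm [-0.6  0.9] z 0.2471976973763039 w rad/s 0.9429783565064098
[[0, 0.09, -0.42, np.float64(-0.1), 0], [0, 0.16, -0.61, np.float64(-0.1), 0], [0, 0.23, -0.8, np.float64(-0.1), 0], [0, 0.32, -0.97, np.float64(-0.1), 0], [0, 0.42, -1.14, np.float64(-0.1), 0], [0, 0.53, -1.3, np.float64(-0.1), 0], [0, 0.66, -1.45, np.float64(-0.1), 0], [0, 0.79, -1.59, np.float64(-0.1), 0], [0, 0.93, -1.72, np.float64(-0.1), 0], [0, 1.08, -1.83, np.float64(-0.1), 0]]
```

Emit:
{"op": "servo_tool", "data": {"increments": [[0, 0.09, -0.42, 0, 0], [0, 0.16, -0.61, 0, 0], [0, 0.23, -0.8, 0, 0], [0, 0.32, -0.97, 0, 0], [0, 0.42, -1.14, 0, 0], [0, 0.53, -1.3, 0, 0], [0, 0.66, -1.45, 0, 0], [0, 0.79, -1.59, 0, 0], [0, 0.93, -1.72, 0, 0], [0, 1.08, -1.83, 0, 0]]}}

```text
time: 11.62
eef_pos: [0.5129, -0.0115, 0.2472]
tcp_rot: [0.999, -0.046, 0.002, -0.0]
contact_force: [-0.1, -0.4, 0.0]
opening: -0.001
```

```bash
python3 look.py wrist; python3 plan.py 7.608 -7 68
```

```text
t 11.7167 err now mm [-0.5  0.3] z 0.24720292910901218 w rad/s 0.8712983822587036
[[0, 0.34, -0.2, np.float64(-0.1), 0], [0, 0.5, -0.27, np.float64(-0.1), 0], [0, 0.68, -0.34, np.float64(-0.1), 0], [0, 0.85, -0.39, np.float64(-0.1), 0], [0, 1.03, -0.43, np.float64(-0.1), 0], [0, 1.21, -0.46, np.float64(-0.1), 0], [0, 1.38, -0.47, np.float64(-0.1), 0], [0, 1.56, -0.47, np.float64(-0.1), 0], [0, 1.74, -0.46, np.float64(-0.1), 0], [0, 1.91, -0.44, np.float64(-0.1), 0]]
```

```bash
python3 -c "
from h import *
t=ctrl.get_state()['time']; p=ctrl.read_camera('scene'); save(p,'s5')
for r in lm(p,'post_top',.114):
    d=np.array(r[2][:2])-A; print(t,r,np.hypot(*d),np.degrees(np.arctan2(d[1],d[0])))
u=t-7.608;print('model lid',-7+68*u-2.2*u*u-360,'post', -7+68*u-2.2*u*u-360+97.5)
"; python3 plan.py 7.608 -7 68
```

```text
11.7167 (0.87, [242.4, 241.8], [0.6791, 0.0054, 0.114]) 0.12607466041992743 -32.694267565235506
model lid -124.747514518 post -27.247514518000003
t 11.8167 err now mm [-9.   5.8] z 0.24704837613990727 w rad/s 0.8636189335499285
[[0, 0.56, -0.31, np.float64(-0.1), 0], [0, 0.73, -0.37, np.float64(-0.1), 0], [0, 0.91, -0.42, np.float64(-0.1), 0], [0, 1.08, -0.45, np.float64(-0.1), 0], [0, 1.26, -0.48, np.float64(-0.1), 0], [0, 1.44, -0.49, np.float64(-0.1), 0], [0, 1.62, -0.49, np.float64(-0.1), 0], [0, 1.79, -0.47, np.float64(-0.1), 0], [0, 1.96, -0.45, np.float64(-0.1), 0], [0, 2.13, -0.41, np.float64(-0.1), 0]]
```

View pics/s5.png

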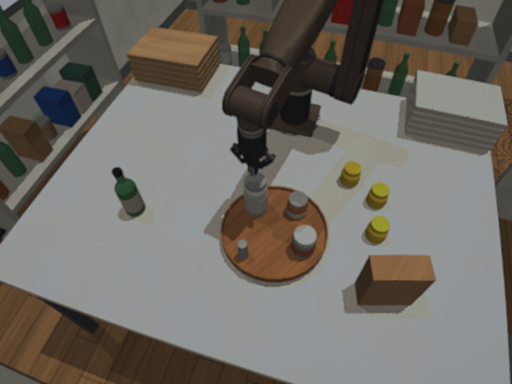

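The fingers are right over the tall jar, at about (255,172). The tray is slowing a bit faster than my model, so I'll retune it.

```bash
sed -i 's/AC=4.4/AC=5.2/' plan.py; python3 plan.py 7.608 -5.5 68
```

```text
t 11.8167 err now mm [-0.4  0.3] z 0.24704837613990727 w rad/s 0.8048543957669801
[[0, 0.3, -0.19, np.float64(-0.1), 0], [0, 0.46, -0.26, np.float64(-0.1), 0], [0, 0.61, -0.33, np.float64(-0.1), 0], [0, 0.77, -0.38, np.float64(-0.1), 0], [0, 0.93, -0.42, np.float64(-0.1), 0], [0, 1.09, -0.45, np.float64(-0.1), 0], [0, 1.25, -0.47, np.float64(-0.1), 0], [0, 1.41, -0.49, np.float64(-0.1), 0], [0, 1.57, -0.49, np.float64(-0.1), 0], [0, 1.73, -0.48, np.float64(-0.1), 0]]
```

Emit:
{"op": "servo_tool", "data": {"increments": [[0, 0.3, -0.19, 0, 0], [0, 0.46, -0.26, 0, 0], [0, 0.61, -0.33, 0, 0], [0, 0.77, -0.38, 0, 0], [0, 0.93, -0.42, 0, 0], [0, 1.09, -0.45, 0, 0], [0, 1.25, -0.47, 0, 0], [0, 1.41, -0.49, 0, 0], [0, 1.57, -0.49, 0, 0], [0, 1.73, -0.48, 0, 0]]}}

```text
time: 12.65
eef_pos: [0.5823, -0.0302, 0.247]
tcp_rot: [0.999, -0.046, 0.002, -0.001]
contact_force: [0.1, 0.1, 0.3]
opening: -0.0
```

```bash
cat > post.py <<'E'
from h import *
t=ctrl.get_state()['time']; p=ctrl.read_camera('scene')
for r in lm(p,'post_top',.114)[:1]:
    d=np.array(r[2][:2])-A; print(t,r[0],np.hypot(*d),"post",np.degrees(np.arctan2(d[1],d[0])))
u=t-7.608;print('model post',-5.5+68*u-2.6*u*u-360+97.5)
E
python3 post.py; python3 plan.py 7.608 -5.5 68
```

```text
12.65 0.6 0.12833132898867688 post 14.577673009118449
model post 8.759413600000016
t 12.75 err now mm [-0.4 -0.1] z 0.2470051692581189 w rad/s 0.7201507746408923
[[0, 0.31, 0.05, np.float64(-0.1), 0], [0, 0.46, 0.09, np.float64(-0.1), 0], [0, 0.61, 0.13, np.float64(-0.1), 0], [0, 0.74, 0.18, np.float64(-0.1), 0], [0, 0.88, 0.24, np.float64(-0.1), 0], [0, 1.01, 0.31, np.float64(-0.1), 0], [0, 1.13, 0.38, np.float64(-0.1), 0], [0, 1.25, 0.46, np.float64(-0.1), 0], [0, 1.36, 0.54, np.float64(-0.1), 0], [0, 1.47, 0.63, np.float64(-0.1), 0]]
```

```bash
sed -i 's/AC=5.2/AC=4.8/' plan.py; sed -i 's/-5.5+68\*u-2.6/-5+68*u-2.4/' post.py; python3 plan.py 7.608 -5 68
```

```text
t 12.75 err now mm [-10.8  -1.6] z 0.2470051692581189 w rad/s 0.7560487066959116
[[0, 0.58, 0.12, np.float64(-0.1), 0], [0, 0.73, 0.18, np.float64(-0.1), 0], [0, 0.88, 0.24, np.float64(-0.1), 0], [0, 1.02, 0.31, np.float64(-0.1), 0], [0, 1.15, 0.39, np.float64(-0.1), 0], [0, 1.28, 0.48, np.float64(-0.1), 0], [0, 1.4, 0.57, np.float64(-0.1), 0], [0, 1.52, 0.67, np.float64(-0.1), 0], [0, 1.62, 0.77, np.float64(-0.1), 0], [0, 1.72, 0.88, np.float64(-0.1), 0]]
```

Emit:
{"op": "servo_tool", "data": {"increments": [[0, 0.55, 0.11, 0, 0], [0, 0.71, 0.17, 0, 0], [0, 0.87, 0.24, 0, 0], [0, 1.01, 0.31, 0, 0], [0, 1.14, 0.39, 0, 0], [0, 1.27, 0.48, 0, 0], [0, 1.39, 0.57, 0, 0], [0, 1.51, 0.67, 0, 0], [0, 1.61, 0.77, 0, 0], [0, 1.71, 0.88, 0, 0]]}}

```text
time: 13.58
eef_pos: [0.6512, 0.0055, 0.247]
tcp_rot: [0.999, -0.045, 0.002, -0.001]
contact_force: [-0.1, 0.4, 0.7]
opening: 0.0
```

```bash
python3 post.py; python3 plan.py 7.608 -5 68
```

```text
13.5833 0.7 0.1278084895458827 post 56.84457809258019
model post 53.130295784
t 13.6833 err now mm [-0.9 -0.2] z 0.2469810891561173 w rad/s 0.6778607487333689
[[0, 0.2, 0.24, np.float64(-0.0), 0], [0, 0.27, 0.36, np.float64(-0.0), 0], [0, 0.34, 0.48, np.float64(-0.0), 0], [0, 0.41, 0.61, np.float64(-0.0), 0], [0, 0.46, 0.73, np.float64(-0.0), 0], [0, 0.51, 0.86, np.float64(-0.0), 0], [0, 0.55, 0.99, np.float64(-0.0), 0], [0, 0.58, 1.12, np.float64(-0.0), 0], [0, 0.61, 1.25, np.float64(-0.0), 0], [0, 0.62, 1.38, np.float64(-0.0), 0]]
```

```bash
python3 plan.py 7.608 -2 68
```

```text
t 13.6833 err now mm [-4.3 -4.4] z 0.2469810891561173 w rad/s 0.6778607487333689
[[0, 0.27, 0.35, np.float64(-0.0), 0], [0, 0.34, 0.48, np.float64(-0.0), 0], [0, 0.4, 0.6, np.float64(-0.0), 0], [0, 0.46, 0.73, np.float64(-0.0), 0], [0, 0.51, 0.86, np.float64(-0.0), 0], [0, 0.55, 0.99, np.float64(-0.0), 0], [0, 0.58, 1.12, np.float64(-0.0), 0], [0, 0.61, 1.25, np.float64(-0.0), 0], [0, 0.63, 1.39, np.float64(-0.0), 0], [0, 0.64, 1.52, np.float64(-0.0), 0]]
```

Emit:
{"op": "servo_tool", "data": {"increments": [[0, 0.27, 0.35, 0, 0], [0, 0.34, 0.48, 0, 0], [0, 0.4, 0.6, 0, 0], [0, 0.46, 0.73, 0, 0], [0, 0.51, 0.86, 0, 0], [0, 0.55, 0.99, 0, 0], [0, 0.58, 1.12, 0, 0], [0, 0.61, 1.25, 0, 0], [0, 0.63, 1.39, 0, 0], [0, 0.64, 1.52, 0, 0]]}}

```text
time: 14.52
eef_pos: [0.6769, 0.0672, 0.247]
tcp_rot: [0.999, -0.045, 0.002, -0.001]
contact_force: [1.0, 0.1, -0.5]
opening: -0.002
```

```bash
python3 look.py wrist; python3 plan.py 7.608 -2 68
```

```text
wrist 14.517 0.67 r 0.098 ang -6.0 tcp-lid mm [7. 4.]
t 14.6167 err now mm [-0.   0.1] z 0.24693625897692872 w rad/s 0.5996644131904165
[[0, 0.0, 0.26, np.float64(-0.0), 0], [0, -0.01, 0.38, np.float64(-0.0), 0], [0, -0.02, 0.5, np.float64(-0.0), 0], [0, -0.04, 0.63, np.float64(-0.0), 0], [0, -0.06, 0.75, np.float64(-0.0), 0], [0, -0.09, 0.86, np.float64(-0.0), 0], [0, -0.13, 0.97, np.float64(-0.0), 0], [0, -0.17, 1.08, np.float64(-0.0), 0], [0, -0.21, 1.19, np.float64(-0.0), 0], [0, -0.26, 1.3, np.float64(-0.0), 0]]
```

Emit:
{"op": "servo_tool", "data": {"increments": [[0, -0.03, 0.26, 0, 0], [0, -0.04, 0.38, 0, 0], [0, -0.05, 0.5, 0, 0], [0, -0.07, 0.63, 0, 0], [0, -0.09, 0.75, 0, 0], [0, -0.11, 0.86, 0, 0], [0, -0.14, 0.97, 0, 0], [0, -0.18, 1.08, 0, 0], [0, -0.22, 1.19, 0, 0], [0, -0.27, 1.3, 0, 0]]}}

```text
time: 15.45
eef_pos: [0.6658, 0.1199, 0.247]
tcp_rot: [0.999, -0.045, 0.002, -0.001]
contact_force: [-0.2, 0.2, 0.1]
opening: 0.0
```

```bash
python3 look.py wrist; python3 plan.py 7.608 -2 68
```

```text
wrist 15.45 0.82 r 0.095 ang 31.4 tcp-lid mm [12. -3.]
t 15.55 err now mm [-0.3  0.1] z 0.24697526100130504 w rad/s 0.5214764552278738
[[0, -0.1, 0.19, np.float64(-0.0), 0], [0, -0.16, 0.28, np.float64(-0.0), 0], [0, -0.22, 0.37, np.float64(-0.0), 0], [0, -0.29, 0.46, np.float64(-0.0), 0], [0, -0.35, 0.54, np.float64(-0.0), 0], [0, -0.42, 0.61, np.float64(-0.0), 0], [0, -0.49, 0.69, np.float64(-0.0), 0], [0, -0.57, 0.75, np.float64(-0.0), 0], [0, -0.64, 0.82, np.float64(-0.0), 0], [0, -0.72, 0.88, np.float64(-0.0), 0]]
```

Emit:
{"op": "servo_tool", "data": {"increments": [[0, -0.25, 0.22, 0, 0], [0, -0.33, 0.32, 0, 0], [0, -0.4, 0.41, 0, 0], [0, -0.48, 0.5, 0, 0], [0, -0.55, 0.58, 0, 0], [0, -0.63, 0.66, 0, 0], [0, -0.71, 0.74, 0, 0], [0, -0.8, 0.8, 0, 0], [0, -0.88, 0.86, 0, 0], [0, -0.97, 0.92, 0, 0]]}}

```text
time: 16.38
eef_pos: [0.6266, 0.1573, 0.247]
tcp_rot: [0.999, -0.044, 0.002, -0.001]
contact_force: [-0.3, -0.3, 0.1]
opening: 0.0
```

```bash
python3 look.py wrist; python3 plan.py 7.608 2 68
```

```text
wrist 16.383 0.84 r 0.097 ang 65.7 tcp-lid mm [14. -5.]
t 16.4833 err now mm [-4.1 -2.7] z 0.24699724267159412 w rad/s 0.44328849726533104
[[0, -0.06, 0.17, np.float64(-0.0), 0], [0, -0.14, 0.21, np.float64(-0.0), 0], [0, -0.22, 0.25, np.float64(-0.0), 0], [0, -0.3, 0.29, np.float64(-0.0), 0], [0, -0.38, 0.32, np.float64(-0.0), 0], [0, -0.46, 0.35, np.float64(-0.0), 0], [0, -0.54, 0.38, np.float64(-0.0), 0], [0, -0.62, 0.4, np.float64(-0.0), 0], [0, -0.7, 0.42, np.float64(-0.0), 0], [0, -0.78, 0.44, np.float64(-0.0), 0]]
```

Emit:
{"op": "servo_tool", "data": {"increments": [[0, -0.6, 0.3, 0, 0], [0, -0.8, 0.34, 0, 0], [0, -0.93, 0.37, 0, 0], [0, -1.06, 0.38, 0, 0], [0, -1.19, 0.39, 0, 0], [0, -1.32, 0.4, 0, 0], [0, -1.45, 0.4, 0, 0], [0, -1.57, 0.39, 0, 0], [0, -1.7, 0.38, 0, 0], [0, -1.82, 0.37, 0, 0]]}}

```text
time: 17.32
eef_pos: [0.5531, 0.1722, 0.247]
tcp_rot: [0.999, -0.044, 0.002, -0.001]
contact_force: [-0.1, 0.1, -0.8]
opening: -0.001
```

```bash
python3 look.py wrist; python3 plan.py 7.608 8 68
```

```text
wrist 17.317 0.82 r 0.101 ang 93.9 tcp-lid mm [-13.  -2.]
t 17.4167 err now mm [-30.8  -4.7] z 0.24699123912140167 w rad/s 0.36509216172237885
[[0, 0.62, 0.13, np.float64(-0.0), 0], [0, 0.54, 0.13, np.float64(-0.0), 0], [0, 0.47, 0.13, np.float64(-0.0), 0], [0, 0.39, 0.13, np.float64(-0.0), 0], [0, 0.32, 0.13, np.float64(-0.0), 0], [0, 0.25, 0.12, np.float64(-0.0), 0], [0, 0.19, 0.11, np.float64(-0.0), 0], [0, 0.12, 0.1, np.float64(-0.0), 0], [0, 0.06, 0.09, np.float64(-0.0), 0], [0, -0.0, 0.08, np.float64(-0.0), 0]]
```

The lid has been followed within about 15 mm from 8.5 to 17.3 s. I'll lift clear and let the tray run out.

Emit:
{"op": "servo_tool", "data": {"increments": [[0, 0, 0, 0.5, 0], [0, 0, 0, 1.2, 0], [0, 0, -0.5, 2, 0], [0, 0, -1, 2.5, 0], [0, 0, -2, 3, 0], [0, 0, -3, 3, 0], [0, 0, -4, 3, 0], [0, 0, -5, 3, 0], [0, 0, -6, 3, 0], [0, 0, -6, 3, 0]]}}

```text
time: 18.25
eef_pos: [0.5527, -0.074, 0.3668]
tcp_rot: [0.999, -0.047, 0.001, 0.001]
contact_force: [0.2, 0.3, -0.5]
opening: -0.001
```

Run:
```python
from h import *
# let the tray run out on camera time (0.05 s each)
n=0; last=None
while n<150 and ctrl.get_state()["time"]<36:
    p=ctrl.read_camera("scene"); n+=1
    if n%25==1:
        r=lm(p,"post_top",.114); t=ctrl.get_state()["time"]
        if r:
            d=np.array(r[0][2][:2])-A; a=np.degrees(np.arctan2(d[1],d[0])); print(round(t,2),r[0][0],round(a,1))
s=ctrl.get_state();print(n,s["time"],s["eef_pos"])
```

```text
18.35 0.65 -148.9
19.65 0.97 -113.3
20.95 0.79 -89.2
22.25 0.88 -72.8
23.55 0.83 -63.5
24.85 0.87 -59.6
150 26.05 [ 0.55291235 -0.06774131  0.36701764]
```

Nearly stopped. I'll wait a few more seconds with idle rows, then check.

Emit:
{"op": "servo_tool", "data": {"increments": [[0, 0, -1, 0, 0], [0, 0, -2, 0, 0], [0, 0, -3, 0, 0], [0, 0, -3, 0, 0], [0, 0, -3, 0, 0], [0, 0, -3, 0, 0], [0, 0, -3, 0, 0], [0, 0, -3, 0, 0], [0, 0, -3, 0, 0], [0, 0, -3, 0, 0]]}}

```text
time: 26.88
eef_pos: [0.553, -0.1868, 0.3672]
tcp_rot: [0.999, -0.043, 0.002, -0.001]
contact_force: [0.7, 0.5, -0.2]
opening: 0.002
```

Emit:
{"op": "servo_tool", "data": {"increments": [[0, 0, 0, 0, 0], [0, 0, 0, 0, 0], [0, 0, 0, 0, 0], [0, 0, 0, 0, 0], [0, 0, 0, 0, 0], [0, 0, 0, 0, 0], [0, 0, 0, 0, 0], [0, 0, 0, 0, 0], [0, 0, 0, 0, 0], [0, 0, 0, 0, 0]]}}

```text
time: 27.72
eef_pos: [0.5531, -0.1869, 0.3672]
tcp_rot: [0.999, -0.043, 0.002, -0.001]
contact_force: [-0.1, -0.4, -0.5]
opening: 0.002
```

Emit:
{"op": "servo_tool", "data": {"increments": [[0, 0, 0, 0, 0], [0, 0, 0, 0, 0], [0, 0, 0, 0, 0], [0, 0, 0, 0, 0], [0, 0, 0, 0, 0], [0, 0, 0, 0, 0], [0, 0, 0, 0, 0], [0, 0, 0, 0, 0], [0, 0, 0, 0, 0], [0, 0, 0, 0, 0]]}}

```text
time: 28.55
eef_pos: [0.5531, -0.1868, 0.3672]
tcp_rot: [0.999, -0.043, 0.002, -0.001]
contact_force: [0.2, -0.5, 0.3]
opening: 0.002
```

Run:
```python
from h import *
for i in range(3):
    p=ctrl.read_camera("scene"); t=ctrl.get_state()["time"]
    for q,z in(("post_top",.114),("lid_top",.184)): print(round(t,2),q,lm(p,q,z)[:1])
for q in("oil","carton"): print(q,lm(p,q,0)[:1])
for i in range(6): q=ctrl.read_camera("scene")
print("pixel diff on tray",np.abs(cv2.GaussianBlur(q["frame"],(5,5),0).astype(int)-cv2.GaussianBlur(p["frame"],(5,5),0))[180:290,215:335].max(),q["shot"])
save(q,"end"); print(ctrl.get_state()["time"])
```

```text
28.6 post_top [(0.85, [228.0, 230.3], [0.6437, -0.0421, 0.114])]
28.6 lid_top [(0.86, [175.0, 266.9], [0.4756, 0.0204, 0.184])]
28.75 post_top [(0.59, [226.8, 232.2], [0.6383, -0.0381, 0.114])]
28.75 lid_top [(0.96, [176.5, 269.9], [0.4786, 0.0306, 0.184])]
28.9 post_top [(0.94, [227.7, 232.2], [0.6411, -0.0371, 0.114])]
28.9 lid_top [(0.91, [176.9, 269.7], [0.4803, 0.0305, 0.184])]
oil [(0.82, [209.3, 135.0], [0.6089, -0.4142, 0.0])]
carton [(0.76, [293.5, 379.7], [0.6693, 0.4267, 0.0])]
pixel diff on tray 2 181
29.4
```

View pics/end.png

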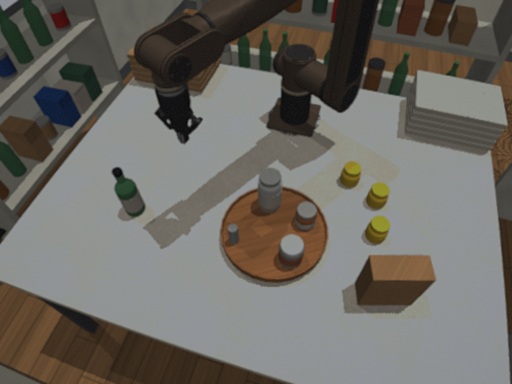

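The tray is at rest. The tall jar (270,188), low jar (306,215), can (291,250) and post (233,233) are all upright on it, and the gripper is clear.

```bash
python3 -c "
from h import *
print(ctrl.sign_off())"
```

```text
the job is handed in; nothing more can be done
None
```

I pushed the post with the shut fingers to set the tray turning and let go. I then followed the tall jar's lid, waited for the tray to stop, and handed the job in at about 29 s. No verdict is reported.

- **Push:** the tray coasted at about 1.2 rad/s, a little quicker than one turn in six seconds and well under the 2.1 rad/s limit.
- **Following:** I stayed about 63 mm above the lid from about 8.5 s to 17.3 s. Measured sideways errors were about 15 mm or less, and the tray was still doing roughly 0.5 rad/s at the end.
- **Final checks:**
  - The last pictures, 0.5 s apart, showed no movement on the tray.
  - All three goods were upright on it.
  - The oil bottle and the carton were within about 5 mm of their first positions.
  - The arm was clear.
- **Checks that failed or disagreed:**
  - The wrist camera missed the lid twice, at about 10.7 s and 11.6 s. I used the post in the scene camera to locate the lid at 11.7, 12.65 and 13.6 s.
  - Those post readings and my turning model differed by up to about 6 degrees, or 10 mm. I corrected the model each time, within the 30 mm tolerance.

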